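# Dock the spark tester past its spring catch

## Task

Press the steel treadle in the floor of the bench dock down and keep it held down while you push the spark tester along the rails over the sunken catch prongs, until it is fully home against the dock's end stop. Then let the treadle up so that the prongs spring up behind the tester and lock it in, and move clear. Only push the tester with the fingertips, never lift or tip it, and leave the other bench items where they are.

Things in the scene. Friction and masses are not known exactly. Their poses are not given: they have to be found in the camera images.
- dock: Fixed aluminium channel, 120 mm wide (x), 250 mm long (y -165 to +85 mm), open at -y. Origin: on its underside, middle line, at the rear edge of the catch prongs. z up; +y is the way the tester is pushed home. Two rails, tops at z = 28 mm, |x| from 37 to 50 mm, carry the tester; guide walls (inner faces |x| = 50 mm, tops z = 40 mm) keep it straight.
- end_stop (a point): Middle of the inner face of the end stop, the wall across the dock's +y end, at dock x = 0, y = 73 mm, z = 40 mm. The wall is 50 mm high; the tester's front face meets it when home.
- treadle_pad (a point): Point on top of the treadle, dock x = 0, y = -130 mm, z = 26 mm when up (it sinks with the treadle). The treadle is a flat steel plate between the rails, 70 mm wide, y -160 to +12 mm in the dock, that moves only straight down and up wherever it is pressed. It runs under the tester without touching it and lies bare behind it.
- prongs (a point): Point on top of the treadle plate midway between the two catch prongs, dock x = 0, y = 4 mm. The prongs are square, 8 x 8 mm, fixed on the treadle at dock y = 0 to 8 mm, |x| = 27 to 35 mm: 54 mm clear between them, so a fingertip fits. Their tops are 9 mm above the plate and, with the treadle up, 7 mm above the rails: they block the tester.
- treadle (a joint): How far the treadle is pressed down, m: 0 up (locked), 0.012 fully down. A spring pushes it up: about 2.5 N at the top, 6 N fully down. The prongs are below the rail tops from 0.007 on.
- tester_center (a point): Centre of the spark tester: loose grey plastic box, 96 mm (x, across) by 60 mm (y, along the channel) by 28 mm high, about 0.45 kg, red button (5 mm high) and spark window on top. Axes as the dock's. Rests on the rails (centre at dock z = 42 mm), starts at dock y = -76 to -42 mm; home is y = 38 to 43 mm, between raised prongs and end stop.
- coil: Bystander: grey laminated-steel ignition coil with a black winding, 64 x 32 x 48 mm, origin under its middle.
- gauge: Bystander: round brass spark plug gap gauge lying flat, 38 mm across, 6 mm thick, origin under its middle.
- pulley: Bystander: zinc-plated recoil starter pulley lying flat, 84 mm across, 22 mm high, origin under its middle.
- nut_driver: Bystander: chrome nut driver with an orange grip lying flat, 182 mm long along its x, 26 mm thick, origin under its middle.

How it is judged:
On the way, in this order (a step that is already met when the one before it is completed fails the run):
1. the fingers hold the treadle down while the tester is still behind the prongs (value of joint treadle above 0.006 m and contact force between the fingers and dock above 0.5 N and y of tester_center in the frame of dock below -0.024 m), for 0.1 s.
2. the tester slides over the prongs while the fingers hold the treadle down (value of joint treadle above 0.006 m and contact force between the fingers and dock above 0.5 N and y of tester_center in the frame of dock between -0.015 and 0.034 m), for 0.1 s.
At the end, for the whole second after the job is handed in: The tester lies flat on the rails (within 3 mm of its height, 0.06 rad) between the prongs and the end stop, its centre 36 to 46 mm past the prongs' rear edge, at rest, and the treadle is up again (within 2 mm) (y of tester_center in the frame of dock between 0.036 and 0.046 m and z of tester_center in the frame of dock between 0.039 and 0.045 m and angle between tester_center's own z axis and vertical below 0.06 rad and value of joint treadle below 0.002 m and linear speed of tester below 0.02 m/s); the robot touches nothing.
It fails at once if the tester is lifted more than 7 mm off the rails (z of tester_center in the frame of dock above 0.049 m).
It fails at once if the tester is tipped by more than 0.2 rad (angle between tester_center's own z axis and vertical above 0.2 rad).
It fails at once if the treadle is let up while the tester is over the prongs (value of joint treadle below 0.004 m and y of tester_center in the frame of dock between -0.022 and 0.034 m).
It fails at once if a bench item is moved more than 20 mm (distance of any of coil, gauge, pulley, nut_driver from where it was at the start of the episode above 0.02 m).
It also fails if it takes over 35 s, if anything falls off the work surface, if the arm or the gripper's body presses on something with over 40 N, if the wrist force passes 120 N, or if a joint passes its speed limit or range.

## Robot

A 7-joint arm with a two-finger parallel gripper is mounted at the origin on the work surface. World frame = base frame: x ahead of the robot, y to its left, z up, the work surface at z = 0. Lengths are in m, angles in rad, forces in N, time in s.
With the tool pointing down it reaches from about 0.425 to 0.95 m from the base axis. Payload 16.7 kg.
Tool frame: the origin (TCP) lies at the very end of the fingers, on their centre line; the grasp point (between the pads) lies manip.grasp_offset behind it (manip.grasp_offset is the distance from the TCP to the grasp point, in m); z points along the fingers, y is the direction in which the jaws open and shut (so a half turn about z gives the same grasp; the last joint's range is limited). The gripper opens to 94 mm and grips with 3 to 60 N. Pads are 16 mm wide; open, the fingers measure 119 mm over their backs; the gripper's body (75 mm by 177 mm) begins 78 mm behind the grasp point.
Start: joints at [-1.427, 0.426, 0.074, 1.606, -0.034, 1.111, -0.067], TCP at [0.195, 0.646, 0.205] pointing down, gripper open.
Joint ranges: [-2.85, 2.85], [-0.5, 2.14], [-1.23, 1.37], [0.21, 2.46], [-1.02, 4.16], [0.16, 2.05], [-2.73, 2.73]. Speed limits (rad/s): [1.89, 1.89, 2.39, 2.39, 3.01, 3.01, 3.01].

## Interface

Orientations are given as a unit quaternion [x, y, z, w].
In Python, from plant import manip gives the robot as it stands.
- The arm moves only by the tool play_rows, never from a script. Its argument "deltas" is a list that holds one entry, the list of rows, each a list of 5 numbers: the opening in per cent of the stroke, from 0 (shut) to 100 (fully open), then the shift along the tool's x, y, z in units of 40 mm (1.0 is 40 mm), then the turn about the tool's z in rad. In form: [[[jaw, x, y, z, spin], ...]]. A call has 1 to 12 rows; each row shifts and turns the commanded pose from where the row before left it, along the tool's axes as they then stand; what a row does not reach is not made up. A row lasts 1/8 s, in which the tool goes at most 62.5 mm and 10.7 degrees, less where a joint would pass 70% of its speed; a pose out of reach is approached as far as the arm can. A call is refused whole if a number of a shift passes 1 or a number of a turn 0.188, either way. A call with a gripper value outside its range is refused whole. The fingers move at their own pace and stop on an object; the grip force is fixed at half the most. Time passes only in rows, so rows that do not move let the fingers close. It gives the time, the measured TCP pose, the force and the opening at its end, in the units of the state.
- manip.get_obs(): the state, without advancing time (a new reading comes with each control period).
- manip.camera(name): name is "scene" or "top" or "wrist"; returns the picture (400x640x3 uint8, red, green, blue); there is no depth.
- manip.camera_model(name): a dict with "mtx" (3x3 intrinsics, pixels), "view" (4x4, takes a point from world to camera coordinates); the wrist camera has in their place "mount" (4x4, takes a point from camera to tool coordinates, whose origin is the TCP and whose axes are the flange's). Camera axes: x right, y down, z forward; pixel columns grow to the right and rows downward; lengths in m; the calibration is good to about 2 mm. A picture is of the moment at which its call begins: read the wrist's pose just before it. camera_model takes no time and is no camera call.
- manip.finish_job(): hands the job in, once; it reports no verdict.
The state is a dict: "clock": time; "joint_positions": joint angles; "joint_vel": joint speeds; "joint_efforts": joint torques, N m; "eef_pos": TCP position; "eef_rot": TCP orientation; "ft_force": force on the tool from outside, world axes, zero at the start; "wrist_torque": the same for the moment, N m; "finger_gap": opening from 0.0 (shut) to 1.0 (fully open).
Only numpy, scipy, OpenCV 4.12 (cv2) and the standard library are available. Lean on these libraries where they do the work, as an engineer would, in place of code of your own. Each camera call takes 0.05 s, during which the arm holds its last target. There are 200 camera calls.

## Working session

There is one attempt and no reset: what is moved stays moved. The work goes in short steps, Python scripts to look and compute and a tool call to move; the robot and the scene stay as the last step left them, time stands still between calls to the robot, and variables do not carry over. Pictures are saved under pics/ and viewed, about 8 in all and at most 12, crops included, and the job is handed in when it is done.

Besides the shell and the picture viewer there is one more tool, called in YAML: its name, and indented under it one key for each argument. play_rows: Moves the arm, as the interface text tells. Its arguments: {"type":"object","properties":{"deltas":{"type":"array","items":{"type":"array","items":{"type":"array","items":{"type":"number"}}}}},"required":["deltas"]}

```bash
mkdir -p pics; python3 - <<'E'
from plant import manip
import cv2
o=manip.get_obs();print(o['clock'],o['eef_pos'],o['eef_rot'],o['ft_force'],o['finger_gap'],manip.grasp_offset)
for n in("scene","top"):
    cv2.imwrite(f'pics/{n}0.png',cv2.cvtColor(manip.camera(n),cv2.COLOR_RGB2BGR))
    m=manip.camera_model(n);print(n,m['mtx'],m['view'])
print(manip.camera_model('wrist'))
E
```

```text
0.0 [0.19472369 0.64583746 0.20476524] [ 1.45904444e-01  9.89298472e-01 -6.51264039e-04 -4.42907644e-05] [-0.80654408  0.14715763 -0.16239926] 0.9970199929061521 0.0188
scene [[402.84421364   0.         322.65486911]
 [  0.         402.84421364 199.96528175]
 [  0.           0.           1.        ]] [[ 0.8588686   0.5120106  -0.0137796  -0.56487084]
 [ 0.42282471 -0.72393456 -0.54510367 -0.16221646]
 [-0.28907439  0.46234607 -0.8382554   0.8246714 ]
 [ 0.          0.          0.          1.        ]]
top [[434.65029051   0.         319.7156984 ]
 [  0.         434.65029051 199.94935101]
 [  0.           0.           1.        ]] [[ 0.02053418 -0.99978303  0.00349847  0.06245401]
 [-0.99681705 -0.02074263 -0.07697739  0.59031749]
 [ 0.07703326 -0.00190666 -0.9970267   0.75368872]
 [ 0.          0.          0.          1.        ]]
{'mtx': array([[326.85585733,   0.        , 320.67749833],
       [  0.        , 326.85585733, 196.15287854],
       [  0.        ,   0.        ,   1.        ]]), 'mount': array([[ 7.12687386e-04, -9.65505543e-01, -2.60381526e-01,
         7.55019449e-02],
       [ 9.99999744e-01,  6.73371749e-04,  2.40197717e-04,
         5.64336946e-04],
       [-5.65786633e-05, -2.60381631e-01,  9.65505776e-01,
        -1.79058926e-01],
       [ 0.00000000e+00,  0.00000000e+00,  0.00000000e+00,
         1.00000000e+00]])}
```

View pics/top0.png

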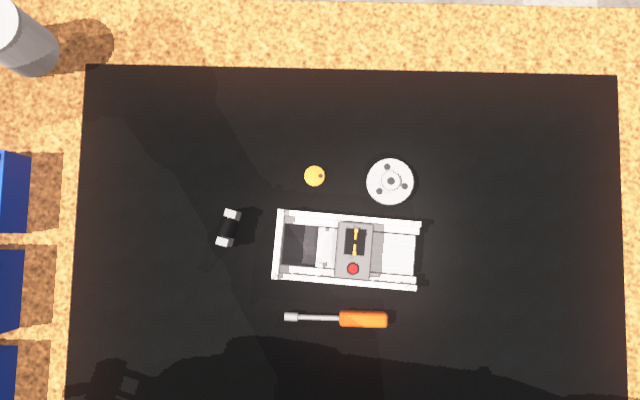

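View pics/scene0.png

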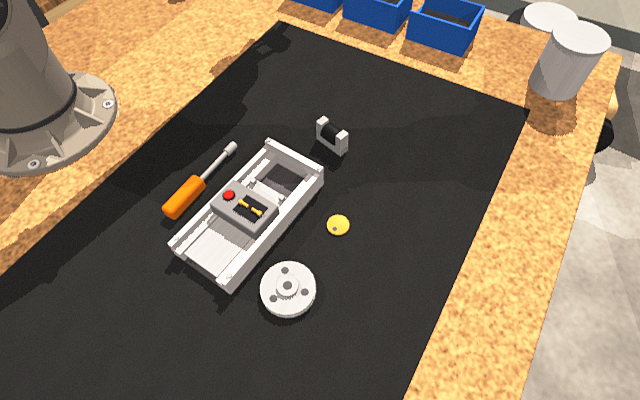

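The top view shows the dock at about (272–421, 208–291). Its end stop is at the left (world +y), the open end is at the right, and the tester is near (354, 250). I'll enlarge it.

```bash
python3 - <<'E'
import cv2
a=cv2.imread('pics/top0.png')[200:300,265:430]
cv2.imwrite('pics/c1.png',cv2.resize(a,None,fx=4.8,fy=4.8,interpolation=cv2.INTER_CUBIC))
E
```

```text
(no output)
```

View pics/c1.png

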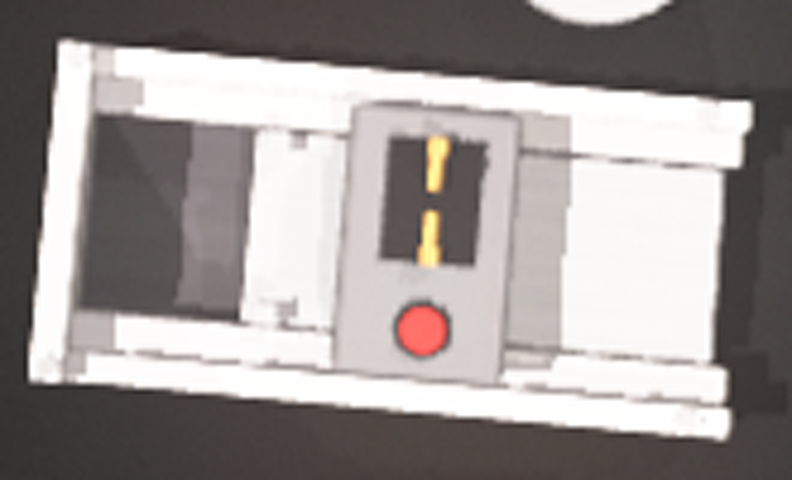

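The crop shows the end-stop outer corners at (60,40) and (30,380), the open-end wall corners at (752,102) and (730,438), and the tester top corners at (355,103), (521,114), (333,370) and (500,384). I'll fit poses to these.

```bash
cat >h.py <<'E'
import numpy as np
from scipy.optimize import least_squares
from plant import manip
def tw(p,d):
    c,s=np.cos(p[2]),np.sin(p[2]); d=np.atleast_2d(d)
    return np.c_[p[0]+c*d[:,0]-s*d[:,1],p[1]+s*d[:,0]+c*d[:,1],d[:,2]]
def proj(m,w,V=None):
    V=m['view'] if V is None else V
    q=(V[:3,:3]@w.T).T+V[:3,3]; u=(m['mtx']@q.T).T
    return u[:,:2]/u[:,2:]
def fit(m,pix,d,V=None):
    d=np.array(d);r=least_squares(lambda p:(proj(m,tw(p,d),V)-pix).ravel(),[.5,.0,0])
    return r.x,r.fun.reshape(-1,2).round(1)
E
python3 - <<'E'
from h import *
m=manip.camera_model('top')
P=lambda l:np.array(l)/4.8+[265,200]-[.4,.4]
d,r=fit(m,P([(60,40),(30,380),(752,102),(730,438)]),[(.06,.085,.05),(-.06,.085,.05),(.06,-.165,.04),(-.06,-.165,.04)]);print(d,r)
t,r=fit(m,P([(355,103),(521,114),(333,370),(500,384)]),[(.048,.03,.056),(.048,-.03,.056),(-.048,.03,.056),(-.048,-.03,.056)]);print(t,r)
c,s=np.cos(d[2]),np.sin(d[2]);v=t[:2]-d[:2];print('tester in dock',c*v[0]+s*v[1],-s*v[0]+c*v[1],t[2]-d[2])
print(tw(d,[[0,-.12,.05],[0,-.13,.026]]))
from scipy.spatial.transform import Rotation as R
o=manip.get_obs();print(R.from_quat(o['eef_rot']).as_matrix(),o['joint_positions'])
E
```

```text
[ 0.50543525  0.06604437 -0.06542973] [[ 0.4  0.4]
 [ 0.1 -0.2]
 [-0.2  0.1]
 [-0.3 -0.3]]
[ 0.50242924  0.01551985 -0.06257864] [[-0.3 -0.8]
 [ 0.2 -0.1]
 [-0.3  0.4]
 [ 0.4  0.5]]
tester in dock 0.0003038652252108352 -0.05061295358741588 0.0028510934502640056
[[ 0.49758929 -0.05369886  0.05      ]
 [ 0.49693545 -0.06367746  0.026     ]]
[[-9.57424913e-01  2.88682308e-01 -2.48440743e-04]
 [ 2.88682404e-01  9.57424289e-01 -1.09574235e-03]
 [-7.84582302e-05 -1.12081150e-03 -9.99999369e-01]] [-1.42750308  0.4266358   0.07385839  1.6065401  -0.0341      1.11079963
 -0.06712072]
```

The fit is good: residuals are under 1 px and the tester sits at dock y ≈ -51 mm. I'll swing over in an arc, partly closing the jaws.

play_rows:
  deltas:
    - [[16, -1, -0.2, 0, 0.067], [16, -1, -0.2, 0, 0.067], [16, -1, -0.2, 0, 0.067], [16, -1, -0.2, 0, 0.067], [16, -1, -0.2, 0, 0.067], [16, -1, -0.2, 0, 0.067], [16, -1, -0.2, 0, 0.067], [16, -1, -0.2, 0, 0.067], [16, -1, -0.2, 0, 0.067], [16, -1, -0.2, 0, 0.067], [16, -1, -0.2, 0, 0.067], [16, -1, -0.2, 0, 0.067]]

```text
clock: 1.6
eef_pos: [0.5065, 0.2841, 0.2052]
eef_rot: [0.522, 0.853, -0.0, -0.0]
ft_force: [-0.0, 1.1, -0.6]
finger_gap: 0.157
```

```bash
cat >>h.py <<'E'
from scipy.spatial.transform import Rotation as R
D=np.array([0.50543525,0.06604437,-0.06542973])
def rep(tgt=(0,-.116,.05)):
    o=manip.get_obs();M=R.from_quat(o['eef_rot']).as_matrix()
    c,s=np.cos(D[2]),np.sin(D[2]);v=o['eef_pos'][:2]-D[:2]
    print('t',o['clock'],'dock xyz',np.round([c*v[0]+s*v[1],-s*v[0]+c*v[1],o['eef_pos'][2]],4),'F',np.round(o['ft_force'],1),'gap',round(o['finger_gap'],3))
    print('tool shift/40mm',((tw(D,tgt)[0]-o['eef_pos'])@M/.04).round(3),'spin',round(np.arctan2(M[1,1],M[0,1])-D[2],4),'tilt',M[2].round(4),'q',np.round(o['joint_positions'],2))
E
python3 -c "from h import *;rep()"
```

```text
t 1.6 dock xyz [-0.0132  0.2177  0.2052] F [-0.   1.1 -0.6] gap 0.157
tool shift/40mm [-7.336 -3.982  3.883] spin 0.5371 tilt [-1.e-04 -5.e-04 -1.e+00] q [-0.94  0.28  0.39  1.84 -0.12  1.04 -0.03]
```

play_rows:
  deltas:
    - [[16, -0.9, -0.21, 0.25, 0.06], [16, -0.9, -0.21, 0.25, 0.06], [16, -0.9, -0.21, 0.25, 0.06], [16, -0.9, -0.21, 0.25, 0.06], [16, -0.9, -0.21, 0.25, 0.06], [16, -0.9, -0.21, 0.25, 0.06], [16, -0.9, -0.21, 0.25, 0.06], [16, -0.9, -0.21, 0.25, 0.06], [16, -0.9, -0.21, 0.25, 0.057], [16, 0, 0, 0, 0], [16, 0, 0, 0, 0]]

```text
clock: 2.98
eef_pos: [0.5079, -0.0428, 0.1155]
eef_rot: [0.729, 0.685, 0.0, -0.0]
ft_force: [-0.1, 0.7, 1.2]
finger_gap: 0.158
```

```bash
python3 -c "
from h import *;import cv2
rep();cv2.imwrite('pics/w1.png',cv2.cvtColor(manip.camera('wrist'),cv2.COLOR_RGB2BGR))"
```

```text
t 2.975 dock xyz [ 0.0095 -0.1084  0.1155] F [-0.1  0.7  1.2] gap 0.158
tool shift/40mm [-0.189 -0.239  1.638] spin 0.003 tilt [ 1.e-04 -1.e-04 -1.e+00] q [-0.54  0.3   0.6   2.09 -0.23  0.82  0.13]
```

View pics/w1.png

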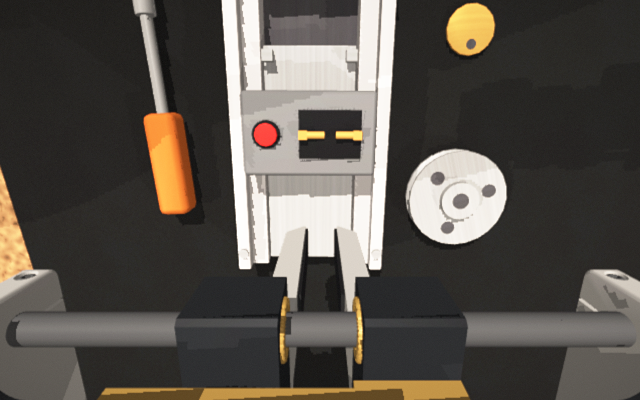

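The wrist view shows the tester top at columns ~242–377, rows 92–~165, the bare treadle behind it, and the fingertips over the treadle. I'll check this against the fit.

```bash
python3 -c "
from h import *
m=manip.camera_model('wrist');o=manip.get_obs();T=np.eye(4);T[:3,:3]=R.from_quat(o['eef_rot']).as_matrix();T[:3,3]=o['eef_pos'];V=np.linalg.inv(T@m['mount'])
d=np.array([(.06,-.165,.04),(-.06,-.165,.04),(.035,0,.035),(-.035,0,.035),(.048,-.0206,.056),(-.048,-.0206,.056),(.048,-.0806,.056),(-.048,-.0806,.056),(.03,-.16,.026)])
print(proj(m,tw(D,d),V).round(0))"
```

```text
[[379. 269.]
 [239. 268.]
 [355.  64.]
 [261.  63.]
 [376.  92.]
 [238.  91.]
 [372. 176.]
 [243. 176.]
 [343. 256.]]
```

Projections agree within 1–2 mm. I'll centre, lower, and press the treadle.

play_rows:
  deltas:
    - [[16, -0.19, -0.24, 0.3, 0.003], [16, 0, 0, 0.6, 0], [16, 0, 0, 0.6, 0], [16, 0, 0, 0.5, 0], [16, 0, 0, 0.13, 0], [16, 0, 0, 0, 0], [16, 0, 0, 0.15, 0], [16, 0, 0, 0.15, 0], [16, 0, 0, 0.1, 0], [16, 0, 0, 0, 0], [16, 0, 0, 0, 0]]

```text
clock: 4.4
eef_pos: [0.4984, -0.0503, 0.0167]
eef_rot: [0.73, 0.683, 0.001, -0.0]
ft_force: [-21.6, 1.0, 74.5]
finger_gap: 0.16
```

```bash
python3 -c "
from h import *;import cv2
rep((0,.005,.014));cv2.imwrite('pics/w2.png',cv2.cvtColor(manip.camera('wrist'),cv2.COLOR_RGB2BGR))"
```

```text
t 4.4 dock xyz [ 0.0006 -0.1165  0.0167] F [-21.6   1.   74.5] gap 0.16
tool shift/40mm [ 3.038 -0.019  0.075] spin -0.0014 tilt [ 0.0023  0.0016 -1.    ] q [-0.43  0.46  0.49  2.16 -0.38  0.6   0.27]
```

View pics/w2.png

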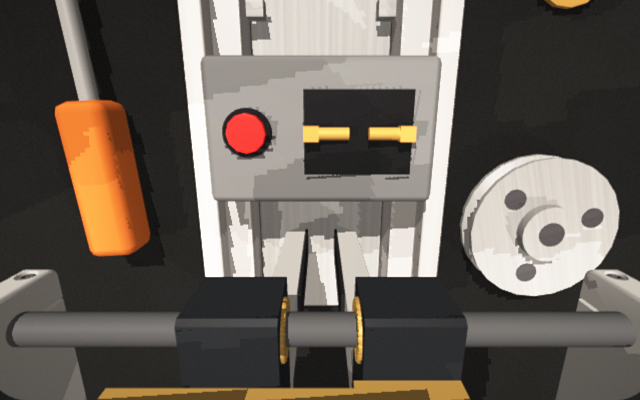

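The force is 74 N at z = 16.7 mm, so the treadle is on its hard stop (the spring alone gives 6 N). I'll ease off a little and confirm.

play_rows:
  deltas:
    - [[16, 0, 0, -0.045, 0], [16, 0, 0, 0, 0]]

```text
clock: 4.7
eef_pos: [0.4982, -0.0502, 0.0175]
eef_rot: [0.73, 0.683, 0.001, 0.0]
ft_force: [-10.7, -0.4, 40.0]
finger_gap: 0.157
```

```bash
python3 -c "
from h import *
rep((0,.005,.014))"
```

```text
t 4.7 dock xyz [ 0.0004 -0.1165  0.0175] F [-10.7  -0.4  40. ] gap 0.157
tool shift/40mm [ 3.038 -0.013  0.09 ] spin -0.0009 tilt [ 0.0012  0.0014 -1.    ] q [-0.43  0.46  0.49  2.16 -0.38  0.6   0.27]
```

```bash
python3 -c "
from h import *;import cv2
m=manip.camera_model('wrist');o=manip.get_obs();T=np.eye(4);T[:3,:3]=R.from_quat(o['eef_rot']).as_matrix();T[:3,3]=o['eef_pos']-[0,0,.0008];V=np.linalg.inv(T@m['mount'])
for h in(0,.004,.008,.012):
  z=.035-h;d=np.array([(-.035,0,z),(-.027,0,z),(-.027,8e-3,z),(.027,0,z),(.035,0,z),(.027,0,z-.009),(.0,-.16,z-.009)])
  print(h,proj(m,tw(D,d),V).round(0).tolist())
a=manip.camera('wrist');a=cv2.cvtColor(a,cv2.COLOR_RGB2BGR)[0:120,200:440]
cv2.imwrite('pics/w3.png',cv2.resize(a,None,fx=3.3,fy=3.3,interpolation=cv2.INTER_CUBIC))"
```

```text
0 [[240.0, 14.0], [258.0, 14.0], [257.0, -7.0], [380.0, 14.0], [398.0, 14.0], [376.0, 19.0], [319.0, 316.0]]
0.004 [[242.0, 16.0], [260.0, 16.0], [259.0, -4.0], [378.0, 16.0], [396.0, 16.0], [375.0, 21.0], [319.0, 312.0]]
0.008 [[244.0, 19.0], [261.0, 19.0], [260.0, -1.0], [377.0, 19.0], [394.0, 19.0], [374.0, 23.0], [319.0, 308.0]]
0.012 [[246.0, 21.0], [263.0, 21.0], [262.0, 2.0], [375.0, 21.0], [392.0, 21.0], [373.0, 25.0], [319.0, 304.0]]
```

View pics/w3.png

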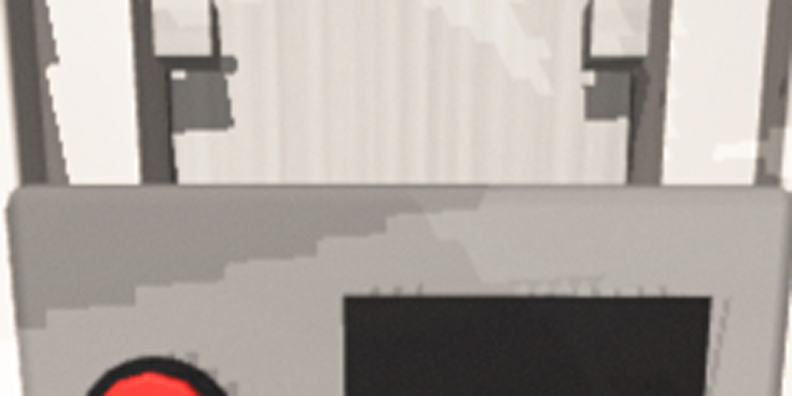

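The prongs measure 246–264 and 379–396 px across (front edge at row ~17), and the rail inner edges are at 240 and 402 px. The size ratio puts the prong tops ~3.6 mm below the rails, so the treadle is ~10–12 mm down. The dock or TCP height reads ~3 mm off in absolute terms, which doesn't affect the push. I'll start pushing.

play_rows:
  deltas:
    - [[16, 0.1, 0, -0.01, 0], [16, 0.15, 0, 0, 0], [16, 0.15, 0, 0, 0], [16, 0.15, 0, 0, 0], [16, 0.15, 0, 0, 0], [16, 0.15, 0, 0, 0], [16, 0.15, 0, 0, 0]]

```text
clock: 5.62
eef_pos: [0.5027, -0.0139, 0.0179]
eef_rot: [0.731, 0.682, 0.001, 0.003]
ft_force: [-0.3, -22.2, 25.3]
finger_gap: 0.156
```

```bash
python3 -c "
from h import *
rep((0,.005,.014))"
```

```text
t 5.625 dock xyz [ 0.0025 -0.0799  0.0179] F [ -0.3 -22.2  25.3] gap 0.156
tool shift/40mm [ 2.123 -0.07   0.091] spin -0.0038 tilt [-0.0027  0.0054 -1.    ] q [-0.51  0.46  0.5   2.16 -0.38  0.6   0.19]
```

play_rows:
  deltas:
    - [[16, 0.15, -0.03, 0.01, 0], [16, 0.15, -0.02, 0, 0], [16, 0.15, 0, 0, 0], [16, 0.15, 0, 0, 0], [16, 0.15, 0, 0, 0], [16, 0.15, 0, 0, 0], [16, 0.15, 0, 0, 0]]

```text
clock: 6.5
eef_pos: [0.504, 0.0271, 0.0179]
eef_rot: [0.732, 0.682, 0.001, 0.003]
ft_force: [-0.7, -29.6, 33.9]
finger_gap: 0.157
```

```bash
python3 -c "
from h import *
rep((0,.005,.014))"
```

```text
t 6.5 dock xyz [ 0.0012 -0.0389  0.0179] F [ -0.7 -29.6  33.9] gap 0.157
tool shift/40mm [ 1.098 -0.035  0.093] spin -0.0048 tilt [-0.003   0.0063 -1.    ] q [-0.59  0.46  0.5   2.16 -0.38  0.6   0.11]
```

play_rows:
  deltas:
    - [[16, 0.15, -0.03, 0, 0.003], [16, 0.15, 0, 0, 0], [16, 0.15, 0, 0, 0], [16, 0.15, 0, 0, 0], [16, 0.15, 0, 0, 0], [16, 0.15, 0, 0, 0]]

```text
clock: 7.25
eef_pos: [0.5057, 0.063, 0.0179]
eef_rot: [0.733, 0.681, 0.001, 0.003]
ft_force: [1.9, -30.7, 35.1]
finger_gap: 0.159
```

```bash
python3 -c "
from h import *
rep((0,.005,.014))"
```

```text
t 7.25 dock xyz [ 0.0004 -0.0031  0.0179] F [  1.9 -30.7  35.1] gap 0.159
tool shift/40mm [ 0.202 -0.013  0.097] spin -0.0081 tilt [-0.0029  0.0066 -1.    ] q [-0.66  0.47  0.5   2.15 -0.38  0.61  0.04]
```

play_rows:
  deltas:
    - [[16, 0.06, 0, 0, 0], [16, 0.06, 0, 0, 0], [16, 0.06, 0, 0, 0], [16, 0, 0, 0, 0]]

```text
clock: 7.75
eef_pos: [0.5062, 0.0704, 0.0179]
eef_rot: [0.732, 0.681, 0.001, 0.003]
ft_force: [4.1, -30.5, 33.5]
finger_gap: 0.161
```

```bash
python3 -c "
from h import *
rep((0,.005,.014))"
```

```text
t 7.75 dock xyz [0.0005 0.0044 0.0179] F [  4.1 -30.5  33.5] gap 0.161
tool shift/40mm [ 0.016 -0.012  0.098] spin -0.0077 tilt [-0.0026  0.0066 -1.    ] q [-0.68  0.47  0.5   2.14 -0.38  0.61  0.02]
```

play_rows:
  deltas:
    - [[16, 0.03, 0, 0, 0], [16, 0.03, 0, 0, 0], [16, 0, 0, 0, 0]]

```text
clock: 8.12
eef_pos: [0.5062, 0.0704, 0.0179]
eef_rot: [0.733, 0.68, 0.001, 0.004]
ft_force: [2.0, -44.3, 38.4]
finger_gap: 0.161
```

```bash
python3 -c "
from h import *;import cv2
rep((0,.005,.014))
cv2.imwrite('pics/w4.png',cv2.cvtColor(manip.camera('wrist'),cv2.COLOR_RGB2BGR)[:300,100:540])
a=cv2.cvtColor(manip.camera('top'),cv2.COLOR_RGB2BGR)[200:300,265:430]
cv2.imwrite('pics/c4.png',cv2.resize(a,None,fx=4.8,fy=4.8,interpolation=cv2.INTER_CUBIC))"
```

```text
t 8.125 dock xyz [0.0005 0.0044 0.0179] F [  2.  -44.3  38.4] gap 0.161
tool shift/40mm [ 0.015 -0.012  0.098] spin -0.0095 tilt [-0.0046  0.0065 -1.    ] q [-0.68  0.47  0.5   2.14 -0.38  0.61  0.02]
```

View pics/w4.png

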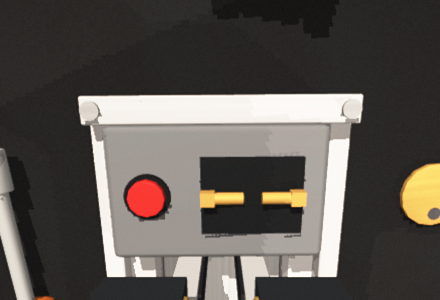

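The tester is flush with the end stop: the motion stalled at y = 4.4 mm and the force stepped up. I'll back the fingers off with the treadle still held.

play_rows:
  deltas:
    - [[16, -0.08, 0, 0, 0], [16, -0.08, 0, 0, 0], [16, -0.08, 0, 0, 0], [16, -0.08, 0, 0, 0], [16, 0, 0, 0, 0]]

```text
clock: 8.85
eef_pos: [0.5058, 0.0678, 0.018]
eef_rot: [0.731, 0.683, 0.004, 0.001]
ft_force: [1.9, 14.9, 26.6]
finger_gap: 0.157
```

```bash
python3 -c "
from h import *;import cv2
rep((0,.005,.014))
cv2.imwrite('pics/w5.png',cv2.cvtColor(manip.camera('wrist'),cv2.COLOR_RGB2BGR)[:300,100:540])"
```

```text
t 8.85 dock xyz [0.0002 0.0018 0.018 ] F [ 1.9 14.9 26.6] gap 0.157
tool shift/40mm [ 0.081 -0.006  0.101] spin -0.0019 tilt [ 0.0047  0.0061 -1.    ] q [-0.66  0.47  0.49  2.15 -0.39  0.61  0.04]
```

View pics/w5.png

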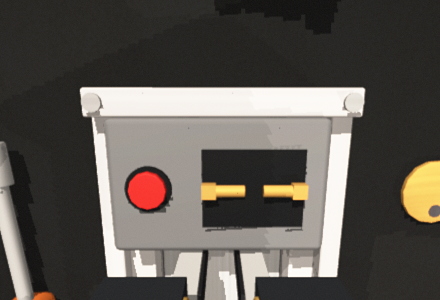

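The tester stayed flush and the fingers are ~3 mm clear of it. I'll lift straight up, gently at first.

play_rows:
  deltas:
    - [[16, -0.05, 0, -0.05, 0], [16, 0, 0, -0.1, 0], [16, 0, 0, -0.15, 0], [16, 0, 0, -0.2, 0], [16, 0, 0, -0.4, 0], [16, 0, 0, -0.8, 0], [16, 0, 0, -1, 0], [16, -0.8, 0, -1, 0], [16, -1, 0, -0.5, 0], [16, -1, 0, 0, 0], [16, 0, 0, 0, 0], [16, 0, 0, 0, 0]]

```text
clock: 10.4
eef_pos: [0.4941, -0.0488, 0.1844]
eef_rot: [0.731, 0.682, 0.0, -0.0]
ft_force: [-0.1, 0.8, -0.6]
finger_gap: 0.156
```

```bash
python3 -c "
from h import *;import cv2
rep((0,.005,.014))
a=cv2.cvtColor(manip.camera('wrist'),cv2.COLOR_RGB2BGR)
cv2.imwrite('pics/w6f.png',a)
cv2.imwrite('pics/w6.png',cv2.resize(a[0:200,200:440],None,fx=3,fy=3,interpolation=cv2.INTER_CUBIC))"
```

```text
t 10.4 dock xyz [-0.0038 -0.1154  0.1844] F [-0.1  0.8 -0.6] gap 0.156
tool shift/40mm [3.009 0.085 4.259] spin -0.0039 tilt [ 2.e-04 -2.e-04 -1.e+00] q [-0.66  0.18  0.72  2.05 -0.14  0.96  0.06]
```

View pics/w6.png

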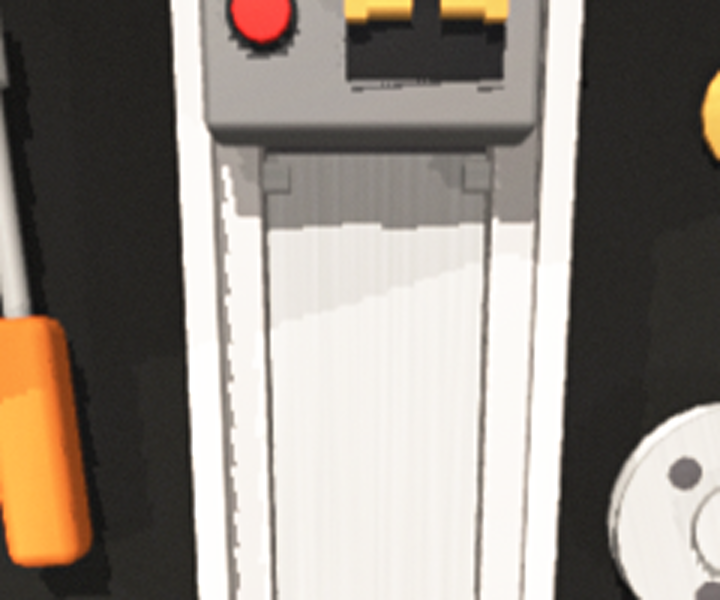

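The prongs show behind the tester's rear face, with outer edges at crop columns ~263 and 491 (row ~158–192). I'll do one last top-camera check and compare prong height.

```bash
python3 -c "
from h import *;import cv2
m=manip.camera_model('wrist');o=manip.get_obs();T=np.eye(4);T[:3,:3]=R.from_quat(o['eef_rot']).as_matrix();T[:3,3]=o['eef_pos'];V=np.linalg.inv(T@m['mount'])
for h in(0,.006,.012):
  z=.035-h;d=np.array([(-.035,0,z),(-.027,0,z),(.027,0,z),(.035,0,z),(-.035,8e-3,z),(-.037,0,.028),(.037,0,.028)])
  print(h,((proj(m,tw(D,d),V)-[200,0])*3).round(0).tolist())
a=cv2.cvtColor(manip.camera('top'),cv2.COLOR_RGB2BGR)[200:300,265:430]
cv2.imwrite('pics/c6.png',cv2.resize(a,None,fx=4.8,fy=4.8,interpolation=cv2.INTER_CUBIC))"
```

```text
0 [[261.0, 196.0], [286.0, 196.0], [459.0, 196.0], [484.0, 196.0], [260.0, 169.0], [257.0, 199.0], [488.0, 198.0]]
0.006 [[263.0, 198.0], [288.0, 198.0], [457.0, 198.0], [482.0, 198.0], [262.0, 171.0], [257.0, 199.0], [488.0, 198.0]]
0.012 [[264.0, 201.0], [289.0, 201.0], [455.0, 200.0], [480.0, 200.0], [264.0, 174.0], [257.0, 199.0], [488.0, 198.0]]
```

View pics/c6.png

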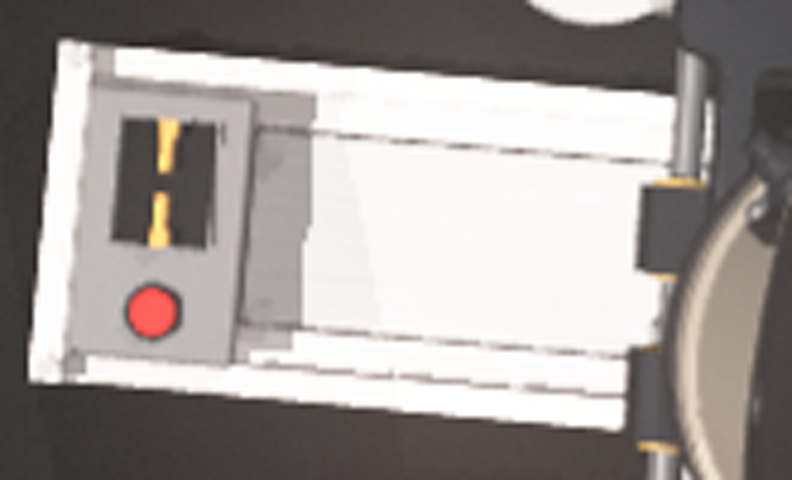

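```bash
python3 -c "
from h import *
m=manip.camera_model('top')
t,r=fit(m,np.array([(95,88),(255,98),(72,352),(232,365)])/4.8+[264.6,199.6],[(.048,.03,.056),(.048,-.03,.056),(-.048,.03,.056),(-.048,-.03,.056)])
c,s=np.cos(D[2]),np.sin(D[2]);v=t[:2]-D[:2];print(c*v[0]+s*v[1],-s*v[0]+c*v[1],t[2]-D[2])
print(manip.finish_job())"
```

```text
-0.0017251255818316294 0.042673271131929466 0.006026393938255305
the job is handed in; nothing more can be done
None
```

The spark tester is home against the end stop and the treadle is back up with the prongs behind it. I handed the job in at about 10.5 s of the 35 s allowed. I pressed the treadle with the nearly closed fingertips, slid the tester home with it held down, backed off about 3 mm, and lifted clear.

**Final checks:**
- **Tester position:** its centre measured at dock y ≈ 42.7 mm (36 to 46 mm needed) and square in the channel to 0.006 rad. It looked flat in the pictures; its height and tilt were not measured.
- **Treadle:** the prong spread in the wrist view was 228 px, against 223 px predicted for up and 216 px for down. That indicates it is up, though it does not measure the 2 mm tolerance.
- **Contact:** wrist force was about 0 N with the arm clear. It peaked at about 74 N of the 120 N limit in the readings, when I first pressed the treadle.
- **Bystanders:** I never went near the nut driver, pulley, gauge or coil. I did not measure their positions again at the end.

**One disagreement:** the fingertip read about 18 mm high with the treadle on its stop, not the expected 14 mm. The prong-to-rail ratio in the picture put it about 10.6 mm down and the force showed a hard stop, so I took it as a height offset and carried on.

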